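# Unhook the seal driver and press a fork seal home

## Task

Lift the orange-handled seal driver up and off its hook without wrenching the hook, slip it over the brass tube of the fork leg and press the blue seal slowly down until you feel it come fully home, without hammering or overloading it. Then take the driver off and stand it upright in the middle of the ground steel plate; keep your fingers off the fork leg and seal, never let the driver fall over, and leave the small things on the bench where they are.

Things in the scene. Friction and masses are not known exactly. Their poses are not given: they have to be found in the camera images.
- seal_driver: Loose seal driver, 0.2 to 0.4 kg, 143 mm tall, hanging upright on the hook. Origin: centre of its open lower end; z up. From the bottom: aluminium tube, outside 49 mm, bore 38.6 mm, 44 mm deep, to z = 50 mm; shoulder to 60; orange grip, 22 x 22 mm square, faces across x and y, 60 to 106; on top a hanging eye (7 mm bar) in the y-z plane. It stands steadily on its lower end.
- driver_grip (a point): Point on the driver's axis in the orange grip, 85 mm above its lower end; grip across the 22 mm faces square to the driver's y axis (fingers on both sides of the hook's arm).
- driver_eye (a point): Centre of the driver's hanging eye, 122 mm above its lower end; the opening is 28 mm wide and the hook's arm passes through it along the driver's x.
- hook_stand: Fixed steel stand with a hook. Origin: on the bench under its post (diameter 16 mm, 166 mm high). The arm, an 8 mm bar with its centre 162 mm above the bench, runs from the post 66 mm along the stand's -x, then turns up to the tip. Foot 90 x 80 x 8 mm. The driver hangs about 50 mm from the post, its lower end 30 mm above the bench, its axes parallel to the stand's.
- hook_tip (a point): Centre of the hook's round upturned tip, 172 mm above the bench, 78 mm from the post along the stand's -x. To free the driver raise it 11 to 19 mm (less and the tip catches the eye, more and the eye's lower side catches under the arm), then draw it 60 mm or more along the stand's -x.
- fork_leg: Fixed fork-leg stub, round about its vertical axis. Origin: centre of its underside on the bench. Steel foot, diameter 84 mm, 12 mm high; black leg with an orange band, diameter 58 mm, top at 48 mm; a brass tube of diameter 36 mm stands up through it to 90 mm, top edge chamfered 2.5 mm. The driver's bore goes over the brass tube with 1.3 mm to spare all round.
- leg_top (a point): Centre of the top of the brass tube, 90 mm above the bench.
- seal (a joint): Travel (m) of the blue seal ring, outside 49 mm, round the brass tube, down into the leg: 0 proudest, 0.010 fully home on a hidden hard shoulder; over 0.0085 counts as home. Starts at 0 to 0.003. The shoulder's height differs: once home the seal's top is 50 to 66 mm above the bench. Slides with about 8 N, slightly more when fast, does not spring back; press with 40 N at most.
- plate: Fixed ground steel plate, 100 mm (its x) by 130 mm (its y), top face 12 mm above the bench, a small black handling screw near one corner. Origin: centre of its underside. The driver is to stand here in the end.
- green_box: Loose bystander: small upright green carton, 33 x 32 x 85 mm, origin at the centre of its underside.
- spring: Loose bystander: steel coil spring standing on end, diameter 37 mm, 66 mm high, origin at the centre of its underside.
- pen: Loose bystander: marker pen with a red cap lying on the bench, 13 x 132 x 13 mm, long axis y, origin at the centre of its underside.
Not all that is in view belongs to the job. Leave any brown or red look-alike of the seal_driver alone.

How it is judged (in metres and radians):
On the way, in this order (a step that is already met when the one before it is completed fails the run):
1. the driver is lifted off the hook: its eye more than 80 mm from the hook's tip, not touching the stand, and upright within 0.5 rad (distance between driver_eye and hook_tip above 0.08 m and contact force between seal_driver and hook_stand below 0.5 N and angle between seal_driver's own z axis and vertical below 0.5 rad), for 0.1 s.
2. the seal is pressed home (over 8.5 mm) under the driver, which is over the brass tube (axis within 3 mm, upright within 0.08 rad) and pressing on it (value of joint seal above 0.0085 m and horizontal distance between seal_driver and fork_leg below 0.003 m and angle between seal_driver's own z axis and vertical below 0.08 rad and contact force between seal_driver and fork_leg above 2 N), for 0.05 s.
At the end, for the whole second after the job is handed in: The seal is home (travel over 8.5 mm of 10) and the driver stands at rest, upright within 0.06 rad, on the top face of the steel plate with its axis within 30 mm of the plate's middle, released (value of joint seal above 0.0085 m and horizontal distance between seal_driver and plate below 0.03 m and z of seal_driver in the frame of plate between 0.009 and 0.015 m and angle between seal_driver's own z axis and vertical below 0.06 rad and linear speed of seal_driver below 0.02 m/s and angular speed of seal_driver below 0.2 rad/s); the robot touches nothing.
It fails at once if the hook is wrenched: more than 35 N between driver and stand (contact force between seal_driver and hook_stand above 35 N).
It fails at once if the leg or seal is overloaded: more than 40 N between driver and fork leg (contact force between seal_driver and fork_leg above 40 N).
It fails at once if the fingers press on the fork leg or the seal (contact force between the fingers and fork_leg above 2 N).
It fails at once if the driver falls over (tilt over 1 rad) (angle between seal_driver's own z axis and vertical above 1 rad).
It fails at once if the green carton, the spring or the pen is moved more than 30 mm (distance of any of green_box, spring, pen from where it was at the start of the episode above 0.03 m).
It also fails if it takes over 62 s, if anything falls off the work surface, if the arm or the gripper's body presses on something with over 40 N, if the wrist force passes 120 N, or if a joint passes its speed limit or range.

## Robot

A 6-joint arm with a two-finger parallel gripper is mounted at the origin on a cart in front of the work surface, level with it; the furniture and walls round the work are solid. World frame = base frame: x ahead of the robot, y to its left, z up, the work surface at z = 0. Lengths are in mm, angles in rad, forces in N, time in s.
With the tool pointing down it reaches from about 300 to 775 mm from the base axis. Payload 14.6 kg.
Tool frame: the origin (TCP) lies on the centre line of the jaws, within the pads' length; the fingertips stand 11 mm ahead of it and the grasp point (between the pads) lies 8 mm behind it; z points along the fingers, y is the line along which they close (so a half turn about z gives the same grasp; the last joint's range is limited). The gripper opens to 94 mm and grips with 3 to 60 N. Pads are 16 mm wide; open, the fingers measure 119 mm over their backs; the gripper's body (75 mm by 177 mm) begins 78 mm behind the grasp point.
Start: joints at [1.06, 0.3, 1.521, -0, 1.321, -0.067], TCP at [236.152, 496.711, 183.046] pointing down, gripper open.
Joint ranges: [-3.03, 3.03], [-0.79, 2.21], [0.23, 2.52], [-1.04, 4.18], [0, 3.07], [-2.55, 2.55]. Speed limits (rad/s): [2.22, 2.22, 2.57, 3.14, 3.14, 3.14].

## Interface

Orientations are given as a unit quaternion [w, x, y, z].
In Python, from bench import telemetry, viewer, order, outline_of gives the robot as it stands. The module is installed in compiled form; this text tells all that it offers.
- The arm moves only by the tool arm_command, never from a script. Its argument "deltas" is a list that holds one entry, the list of rows, each a list of 5 numbers: the shift along the world's x, y, z in mm, then the turn about the world's z in rad, then the opening, from -1 (shut) to 1 (fully open). In form: [[[dx, dy, dz, twist, hand], ...]]. A call has 1 to 10 rows; each row shifts and turns the commanded pose from where the row before left it; what a row does not reach is not made up. A row lasts 1/8 s, in which the tool goes at most 62.5 mm and 10.7 degrees, less where a joint would pass 70% of its speed; a pose out of reach is approached as far as the arm can. A call with a gripper value outside its range is refused whole. The fingers move at their own pace and stop on an object; "force" is the grip in N (left out, the last holds). Time passes only in rows, so rows that do not move let the fingers close. It gives the time, the measured TCP pose, the force, the opening and the grip force at its end, in the units of the state.
- telemetry.get_obs(): the state, without advancing time (a new reading comes with each control period).
- viewer.snapshot(name): name is "scene" or "top" or "wrist"; returns the picture (384x512x3 uint8, red, green, blue); there is no depth.
- viewer.calibration(name): a dict with "mtx" (3x3 intrinsics, pixels), "rvec" (rotation vector, rad) and "tvec" (3), from world to camera coordinates, as OpenCV has them; the wrist camera has in their place "tool_from_camera" (4x4, takes a point from camera to tool coordinates, whose origin is the TCP and whose axes are the flange's). Camera axes: x right, y down, z forward; pixel columns grow to the right and rows downward; lengths in mm; the calibration is good to about 2 mm. A picture is of the moment at which its call begins: read the wrist's pose just before it. calibration takes no time and is no camera call.
- order.sign_off(): hands the job in; it is judged then, once.
Trained networks look in the newest picture that a camera, given by its name, has taken for a name from the list of things; names that differ only in an ending like _2 or _b are one class to them, and where a whole thing is asked for, a point or a joint stands for the part that bears it (a point fixed in the world has none). Each returns a list of dicts, best first, with "p" (0 to 1); they miss things now and then, are a little off and sometimes report something else, mostly with a low value. They report only what shows in the picture. A call takes as long as a camera call. They do not tell look-alikes from the thing itself.
- outline_of(camera, target): "pixels" (384x512 bool, what is visible of it) and "bbox" ([left, top, width, height] in pixels, round what is visible of it).
The state is a dict: "clock": time; "q": joint angles; "qvel": joint speeds; "effort": joint torques, N m; "eef_pos": TCP position; "tool_rot": TCP orientation; "force": force on the tool from outside, world axes, zero at the start; "torque": the same for the moment, N m; "finger_gap": opening from 0.0 (shut) to 1.0 (fully open); "gripper_force": force on a finger pad.
Only numpy, scipy, OpenCV 4.12 (cv2) and the standard library are available. Lean on these libraries where they do the work, as an engineer would, in place of code of your own. Each camera call takes 0.05 s, during which the arm holds its last target. There are 200 camera calls.

## Working session

There is one attempt and no reset: what is moved stays moved. The work goes in short steps, Python scripts to look and compute and a tool call to move; the robot and the scene stay as the last step left them, time stands still between calls to the robot, and variables do not carry over. Pictures are saved under pics/ and viewed, at most 10 in all, crops included, and the job is handed in when it is done.

Besides the shell and the picture viewer there is one more tool, called after "Call:" as name(argument=value, ...), one argument or row to a line, values as JSON. arm_command: Moves the arm, as the interface text tells. Its arguments: {"type":"object","properties":{"deltas":{"type":"array"},"force":{"type":"number"}},"required":["deltas"]}

```bash
mkdir -p pics; cat > h.py <<'E'
import numpy as np, cv2
from bench import telemetry, viewer, order, outline_of
def cal(n):
    c=viewer.calibration(n); K=np.array(c["mtx"],float)
    R=cv2.Rodrigues(np.array(c["rvec"],float))[0]; t=np.array(c["tvec"],float).ravel()
    return K,R,t
def proj(n,P):
    K,R,t=cal(n); p=(R@np.atleast_2d(P).T).T+t; p=p@K.T; return p[:,:2]/p[:,2:]
def atz(n,uv,z):
    K,R,t=cal(n); C=-R.T@t
    d=(R.T@np.linalg.inv(K)@np.c_[np.atleast_2d(uv),np.ones(len(np.atleast_2d(uv)))].T).T
    return C+d*((z-C[2])/d[:,2])[:,None]
E
python3 - <<'E'
from h import *
a=viewer.snapshot("scene");b=viewer.snapshot("top")
cv2.imwrite("pics/a.png",cv2.cvtColor(a,cv2.COLOR_RGB2BGR));cv2.imwrite("pics/b.png",cv2.cvtColor(b,cv2.COLOR_RGB2BGR))
for n in("scene","top"):
    K,R,t=cal(n);print(n,-R.T@t,R[2])
    for o in("seal_driver","hook_stand","fork_leg","seal","plate","green_box","spring","pen"):
        for r in outline_of(n,o)[:2]:
            ys,xs=np.nonzero(r["pixels"]);print(n,o,round(r["p"],2),r["bbox"],xs.mean().round(1),ys.mean().round(1),len(xs))
o=telemetry.get_obs();print(o)
E
```

```text
scene [ 134.21474447 -267.3561168   565.70207117] [ 0.40405729  0.77707199 -0.48259386]
scene seal_driver 0.91 [223.5, 152.5, 14.9, 44.4] 230.7 176.3 311
scene seal_driver 0.73 [258.6, 178.4, 15.5, 57.6] 263.6 210.6 801
scene hook_stand 0.56 [236.3, 172.7, 41.7, 69.2] 253.3 216.3 753
scene fork_leg 0.76 [263.5, 266.3, 46.3, 54.8] 286.6 297.3 1724
scene seal 0.73 [276.1, 277.5, 23.7, 21.6] 287.4 289.5 281
scene plate 0.71 [279.3, 235.0, 63.2, 38.9] 311.0 253.7 1639
scene green_box 0.94 [215.0, 231.3, 21.9, 39.8] 225.0 251.6 722
scene spring 0.72 [296.3, 194.4, 13.1, 24.5] 300.2 208.0 307
scene pen 0.68 [191.4, 226.2, 23.1, 15.5] 203.4 232.4 132
top [383.1439981  420.21369446 979.36155019] [ 0.14031605 -0.0086994  -0.99006855]
top seal_driver 0.97 [149.8, 175.3, 29.5, 17.9] 165.5 186.6 375
top seal_driver 0.88 [187.4, 185.6, 25.0, 16.6] 197.4 194.3 297
top hook_stand 0.85 [224.2, 188.8, 52.6, 29.1] 241.4 201.3 783
top fork_leg 0.67 [322.0, 210.3, 30.7, 32.1] 336.2 224.5 763
top seal 0.68 [330.8, 216.4, 13.0, 18.2] 335.5 223.5 74
top seal 0.27 [228.5, 186.0, 48.3, 30.1] 242.9 201.3 873

[... 312 characters left out ...]
9, 'q': array([ 1.06041578e+00,  2.99903134e-01,  1.52099188e+00, -7.11181650e-07,
        1.32072255e+00, -6.66087641e-02]), 'qvel': array([ 4.00939444e-04,  6.28469367e-05,  2.74931384e-03, -9.86789246e-04,
       -1.48733692e-03, -7.00421484e-04]), 'effort': array([ 6.89555654e-04, -5.31669903e+01, -3.52906716e+01,  7.09678838e-02,
        2.12723936e-02, -5.38265181e-05]), 'eef_pos': array([236.14269908, 496.71141115, 183.04729761]), 'tool_rot': array([-3.21471260e-06,  2.20069583e-01,  9.75484176e-01, -1.20431437e-05]), 'force': array([ 0.23568766,  0.59240506, -0.09246162]), 'torque': array([ 0.04176065, -0.01960193,  0.02043665]), 'gripper_force': 0.0, 'finger_gap': 1.000374201052634}
```

```bash
python3 - <<'E'
import cv2
a=cv2.imread("pics/a.png");b=cv2.imread("pics/b.png")
cv2.imwrite("pics/a2.png",cv2.resize(a[140:330,170:360],(600,600),interpolation=cv2.INTER_CUBIC))
cv2.imwrite("pics/b2.png",cv2.resize(b[110:275,140:360],(800,600),interpolation=cv2.INTER_CUBIC))
E
```

```text
(no output)
```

View pics/a2.png

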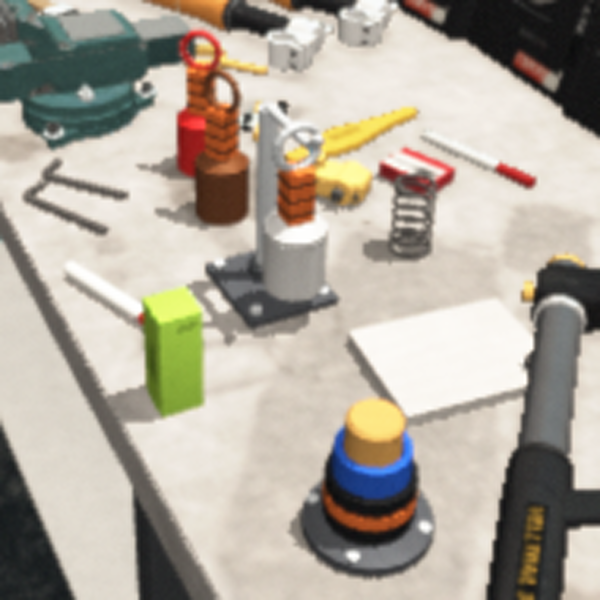

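View pics/b2.png

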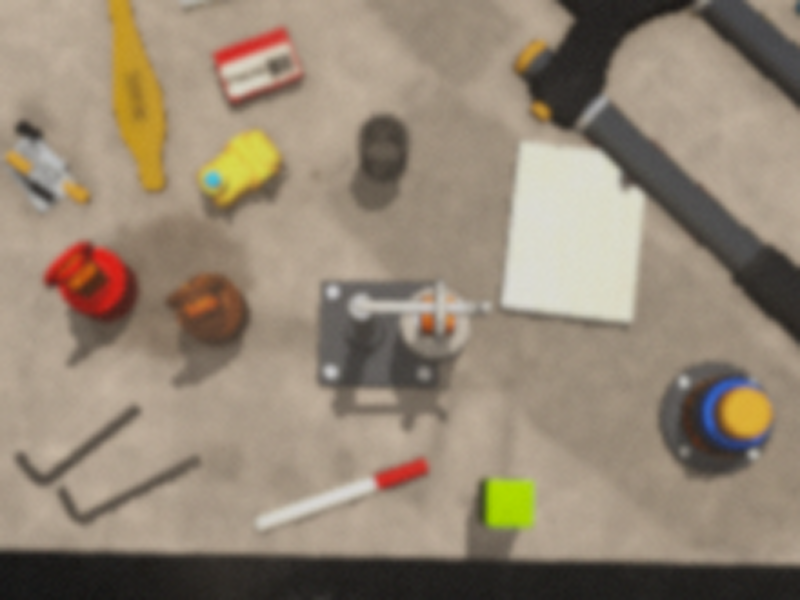

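Scene crop: the true driver (aluminium tube, about 295,230) hangs on the white hook stand; brown and red look-alikes are behind it; fork leg about (370,490), plate about (450,350). Top crop: post (361,307), hook tip (487,307), eye (441,307), brass top (745,412), plate centre about (573,232), carton (510,503), pen (340,495), spring (383,147).

```bash
python3 - <<'E'
from h import *
T=lambda u,v:(140+u/3.636-.4,110+v/3.636-.4)
S=lambda u,v:(170+u/3.158-.4,140+v/3.158-.4)
for n,p,z in [("post",(361,307),166),("tip",(487,307),176),("eye",(441,307),137+30),("brass",(745,412),90),("carton",(510,503),85),("spring",(383,140),66),("penA",(262,524),10),("penB",(426,466),10),
 ("foot",(322,283),8),("foot",(319,384),8),("foot",(438,284),8),("p1",(521,142),12),("p3",(632,323),12),("p4",(502,306),12),("p2",(645,165),12)]:
    print(n,atz("top",T(*p),z).round(1))
for n,p,z in [("brass",(376,418),90),("post",(268,107),166),("carton",(174,302),85),("spring",(413,178),66),("p",(349,341),12),("p",(500,300),12),("p",(411,418),12)]:
    print("S",n,atz("scene",S(*p),z).round(1))
# silhouettes
for n in("scene","top"):
    a=viewer.snapshot(n);h=cv2.cvtColor(a,cv2.COLOR_RGB2HSV)
    H=h[...,0].astype(int)
    for nm,m in(("brass",(H>12)&(H<25)&(h[...,1]>110)&(h[...,2]>150)),("green",(H>32)&(H<50)&(h[...,1]>150))):
        k,l,s,c=cv2.connectedComponentsWithStats(m.astype(np.uint8))
        print(n,nm,[(s[i].tolist(),c[i].round(1).tolist()) for i in range(1,k) if s[i][4]>40])
E
```

```text
post [[487.6 437.2 166. ]]
tip [[488.  358.6 176. ]]
eye [[488.6 386.9 167. ]]
brass [[430.8 174.7  90. ]]
carton [[366.1 334.5  85. ]]
spring [[622.1 426.4  66. ]]
penA [[345.8 509.1  10. ]]
penB [[390.4 389.6  10. ]]
foot [[525.5 470.4   8. ]]
foot [[449.4 470.4   8. ]]
foot [[526.7 382.9   8. ]]
p1 [[637.1 321.4  12. ]]
p3 [[499.7 237.1  12. ]]
p4 [[510.5 334.7  12. ]]
p2 [[621.3 226.5  12. ]]
S brass [[430.5 170.7  90. ]]
S post [[484.5 427.6 166. ]]
S carton [[367.9 333.8  85. ]]
S spring [[625.7 432.5  66. ]]
S p [[504.  323.7  12. ]]
S p [[638.7 317.   12. ]]
S p [[501.  232.1  12. ]]
scene brass [([228, 0, 15, 6, 53], [233.7, 2.3]), ([217, 2, 10, 14, 48], [222.3, 8.2]), ([221, 17, 20, 17, 125], [229.4, 24.5]), ([214, 41, 18, 16, 84], [224.8, 50.1]), ([153, 108, 112, 39, 1523], [208.4, 125.8]), ([444, 127, 17, 35, 312], [452.0, 143.5]), ([0, 161, 125, 23, 358], [61.2, 172.0]), ([263, 175, 39, 30, 159], [279.5, 192.0]), ([280, 266, 18, 21, 218], [289.1, 276.9]), ([317, 344, 29, 37, 736], [332.3, 360.3]), ([415, 355, 7, 8, 44], [418.2, 358.7]), ([405, 366, 28, 18, 429], [417.3, 375.2])]
scene green [([482, 217, 28, 37, 561], [494.6, 235.0]), ([216, 236, 17, 35, 467], [224.4, 253.8])]
top brass [([0, 83, 61, 38, 783], [29.1, 101.6]), ([169, 103, 17, 60, 566], [176.9, 134.3]), ([0, 119, 66, 40, 874], [32.0, 138.8]), ([77, 135, 40, 28, 329], [94.5, 150.0]), ([502, 168, 10, 18, 109], [507.7, 176.0]), ([423, 184, 21, 20, 238], [432.6, 194.2]), ([471, 202, 21, 21, 240], [480.7, 212.5]), ([338, 217, 15, 13, 148], [344.9, 222.9]), ([391, 219, 21, 21, 250], [400.7, 229.8])]
top green [([351, 17, 20, 28, 347], [360.5, 29.8]), ([396, 32, 40, 34, 1123], [415.4, 48.4]), ([273, 242, 14, 13, 176], [279.4, 248.0])]
```

```bash
python3 - <<'E'
from h import *
c=viewer.calibration("wrist");print(np.round(c["tool_from_camera"],3),c["mtx"])
E
```

```text
[[  -0.      -0.966   -0.259   74.066]
 [   1.      -0.       0.       0.315]
 [  -0.      -0.259    0.966 -201.13 ]
 [   0.       0.       0.       1.   ]] [[313.98914561   0.         259.64382808]
 [  0.         313.98914561 193.44204084]
 [  0.           0.           1.        ]]
```

Call:
arm_command(
  deltas=[
    [[0, 0, 40, -0.16, 1], [20, -35, 40, -0.16, 1], [25, -45, 20, -0.16, 1], [30, -50, 0, -0.16, 1], [30, -50, 0, -0.16, 1], [30, -50, 0, -0.16, 1], [25, -45, 0, -0.167, 1], [20, -35, 0, 0, 1], [5, -5, 0, 0, 1], [0, 0, 0, 0, 1]],
  ],
)

```text
clock: 2.25
eef_pos: [421.1, 181.9, 283.0]
tool_rot: [-0.0, 0.707, 0.707, -0.0]
force: [0.5, -0.4, 0.8]
finger_gap: 1.002
gripper_force: 0.0
```

```bash
cat >> h.py <<'E'
def wrist():
    o=telemetry.get_obs(); w,x,y,z=o["tool_rot"]
    from scipy.spatial.transform import Rotation as Ro
    T=np.eye(4);T[:3,:3]=Ro.from_quat([x,y,z,w]).as_matrix();T[:3,3]=o["eef_pos"]
    c=viewer.calibration("wrist");M=T@np.array(c["tool_from_camera"]);im=viewer.snapshot("wrist")
    return im,M,np.array(c["mtx"])
def watz(M,K,uv,z):
    d=M[:3,:3]@np.linalg.inv(K)@np.r_[uv,1];C=M[:3,3];return C+d*(z-C[2])/d[2]
def wproj(M,K,P):
    p=K@(M[:3,:3].T@(np.asarray(P,float)-M[:3,3]));return p[:2]/p[2]
E
python3 - <<'E'
from h import *
im,M,K=wrist();cv2.imwrite("pics/w1.png",im[...,::-1]);np.savez("w1.npz",M=M,K=K)
print(wproj(M,K,[430,173,90]))
h=cv2.cvtColor(im,cv2.COLOR_RGB2HSV).astype(int)
m=((h[...,0]>12)&(h[...,0]<26)&(h[...,1]>100)&(h[...,2]>140)).astype(np.uint8)
k,l,s,c=cv2.connectedComponentsWithStats(m)
for i in range(1,k):
    if s[i][4]>100: print(s[i],c[i])
m=((h[...,0]>100)&(h[...,0]<125)&(h[...,1]>130)).astype(np.uint8)
k,l,s,c=cv2.connectedComponentsWithStats(m)
for i in range(1,k):
    if s[i][4]>100: print("blue",s[i],c[i])
E
```

```text
[265.64005231 177.12926292]
[459  55  18  18 131] [469.02290076  61.72519084]
[255 163  27  27 563] [267.90408526 175.47424512]
[241 250  37  36 741] [257.77597841 268.40890688]
[464 307  10  45 183] [469.74863388 329.84699454]
[ 46 311  10  40 158] [ 49.20886076 332.43037975]
[278 363  21  14 172] [288.36046512 371.46511628]
blue [249 154  38  35 338] [266.66863905 165.20414201]
```

View pics/w1.png

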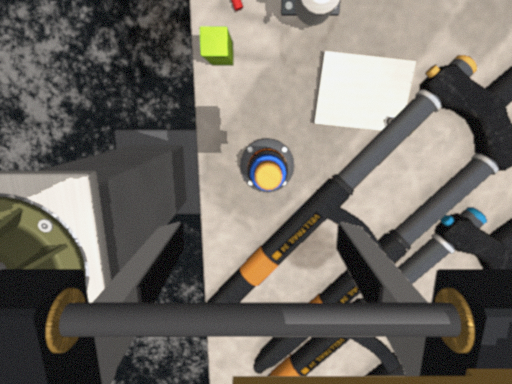

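The wrist view shows the brass top at (268,176), the carton at (215,45) and the plate centre at about (365,92). The hammer handles lie clear of the leg.

```bash
python3 - <<'E'
from h import *
d=np.load("w1.npz");M,K=d["M"],d["K"]
print(watz(M,K,[268.0,175.7],89))
for p in([322,51],[415,61],[382,130],[314,122]): print(watz(M,K,p,12))
print(atz("top",(344.9,222.9),89))
E
```

```text
[433.04018719 174.65779774  89.        ]
[509.0155386 335.128128   12.       ]
[639.78350974 322.13593196  12.        ]
[603.09208914 227.36215205  12.        ]
[502.14694529 238.95908313  12.        ]
[[430.86264483 173.46012372  89.        ]]
```

Call:
arm_command(
  deltas=[
    [[10, 40, 0, 0, 1], [15, 55, 0, 0, 1], [15, 55, 0, 0, 1], [10, 40, 0, 0, 1], [7, 15, 0, 0, 1], [0, 0, 0, 0, 1], [0, 0, 0, 0, 1]],
  ],
)

```text
clock: 3.18
eef_pos: [477.5, 386.7, 283.2]
tool_rot: [0.0, 0.707, 0.707, 0.0]
force: [-0.3, -0.1, 0.6]
finger_gap: 0.997
gripper_force: 0.0
```

```bash
python3 - <<'E'
from h import *
im,M,K=wrist();np.savez("w2.npz",M=M,K=K)
print(wproj(M,K,[488,387,167]),wproj(M,K,[488,387,80]),wproj(M,K,[488,359,176]),wproj(M,K,[488,437,166]))
c=im[60:260,160:426];cv2.imwrite("pics/w2.png",cv2.resize(c,None,fx=3,fy=3,interpolation=cv2.INTER_CUBIC)[...,::-1])
E
```

```text
[268.60201414 183.85349259] [266.72525494 168.59436572] [268.63539277 212.24663883] [268.96498226 134.90746459]
```

View pics/w2.png

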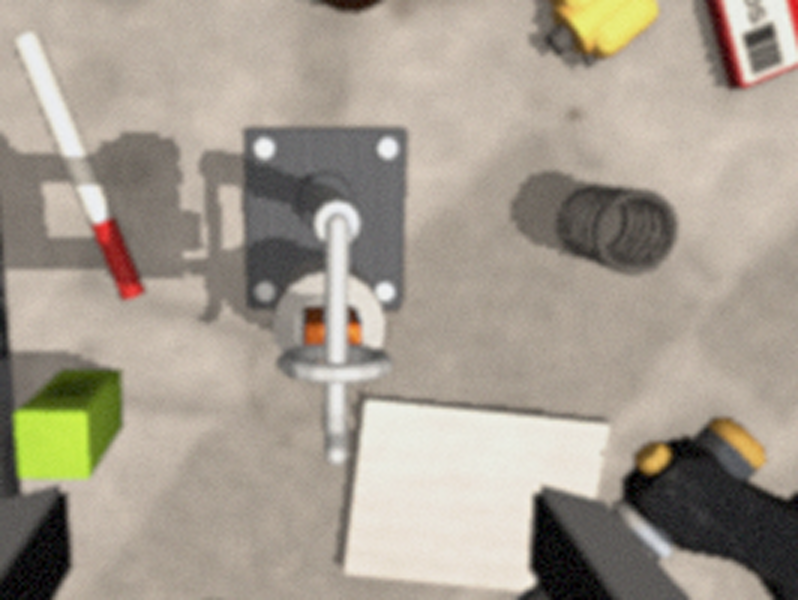

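Crop: post top (337,220), eye top (336,365), hook tip (337,455), driver's shoulder centre about (330,322); orientation is aligned with the stand.

```bash
python3 - <<'E'
from h import *
d=np.load("w2.npz");M,K=d["M"],d["K"]
f=lambda u,v:[160+u/3-.33,60+v/3-.33]
for n,p,z in(("post",(337,220),166),("eye",(336,362),170),("tip",(337,450),176),("shoulder",(330,322),88),("foot",(247,129),8),("foot",(405,131),8),("foot",(402,309),8),("carton",(54,445),85),("spring",(640,228),66),("p",(365,398),12),("p",(608,422),12),("p",(345,575),12)): print(n,watz(M,K,f(*p),z).round(1))
E
```

```text
post [491.  438.9 166. ]
eye [491.  391.4 170. ]
tip [491.4 361.8 176. ]
shoulder [491.6 390.5  88. ]
foot [453.1 471.1   8. ]
foot [529.8 470.2   8. ]
foot [530.9 382.9   8. ]
carton [369.5 334.6  85. ]
spring [627.8 428.3  66. ]
p [512.6 337.   12. ]
p [639.7 324.1  12. ]
p [503.5 237.1  12. ]
```

Call:
arm_command(
  deltas=[
    [[6, 1, -30, 0, 1], [7, 1.5, -40, 0, 1], [0, 0, -40, 0, 1], [0, 0, -35, 0, 1], [0, 0, -20, 0, 1], [0, 0, -8, 0, 1], [0, 0, -3, 0, 1], [0, 0, 0, 0, 0.2], [0, 0, 0, 0, -0.3], [0, 0, 0, 0, -0.4]],
  ],
  force=10,
)

```text
clock: 4.47
eef_pos: [491.3, 389.3, 107.5]
tool_rot: [0.0, 0.707, 0.707, 0.0]
force: [-0.7, 0.1, -0.4]
finger_gap: 0.715
gripper_force: 0.0
```

Call:
arm_command(
  deltas=[
    [[0, 0, 0, 0, -0.5], [0, 0, 0, 0, -0.6], [0, 0, 0, 0, -0.8], [0, 0, 0, 0, -1]],
  ],
  force=10,
)

```text
clock: 4.97
eef_pos: [491.2, 389.3, 107.1]
tool_rot: [0.0, 0.707, 0.707, 0.0]
force: [0.1, 0.1, 0.5]
finger_gap: 0.431
gripper_force: 10.0
```

```bash
python3 - <<'E'
from h import *
a=viewer.snapshot("scene");im,M,K=wrist();o=telemetry.get_obs();print(o["finger_gap"],o["gripper_force"],o["force"])
u=cv2.resize(a[140:265,190:315],(600,600),interpolation=cv2.INTER_CUBIC);cv2.imwrite("pics/g1.png",u[...,::-1])
E
```

```text
0.43570336487529615 9.999987334012985 [-0.37140175  0.21157945  0.23823205]
```

View pics/g1.png

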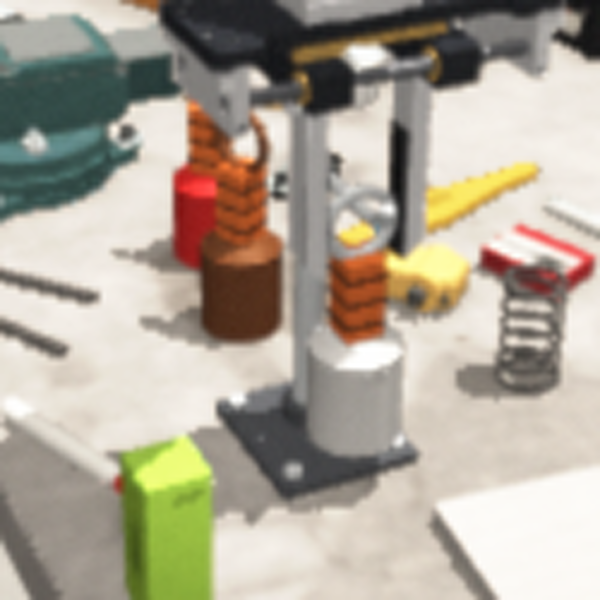

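```bash
python3 - <<'E'
from h import *
o=telemetry.get_obs();x,y,z=o["eef_pos"];print(x,y,z)
for n,P in(("tipR",[x+20,y,z-11]),("tipL",[x-20,y,z-11]),("grasp",[x,y,z+8]),("eyeR",[x+21,389,152]),("eyeT",[x,389,173]),("gripTop",[x,389,136]),("gripbot",[x,389,90]),("bot",[x,389,30]),("tip",[491,361,176]),("post",[491,439,166]),("palmR",[x+20,y,z+86])):
    print(n,((proj("scene",P)[0]-[190,140])*4.8).round())
E
```

```text
491.2236399740517 389.2473112994004 107.11035493749188
tipR [389. 306.]
tipL [317. 324.]
grasp [354. 282.]
eyeR [395. 208.]
eyeT [358. 179.]
gripTop [356. 246.]
gripbot [353. 325.]
bot [350. 423.]
tip [386. 199.]
post [311. 149.]
palmR [396. 133.]
```

The picture shows the driver still hanging straight. The right finger's tip at (410,255) is higher than expected, and the gap of 41 mm matches the eye's width rather than the grip's. I'll look closer.

```bash
python3 - <<'E'
from h import *
a=viewer.snapshot("scene");im,M,K=wrist()
u=cv2.resize(a[150:220,240:290],(428,600),interpolation=cv2.INTER_CUBIC)
w=cv2.resize(im[100:300,200:324],(372,600),interpolation=cv2.INTER_CUBIC)
cv2.imwrite("pics/g2.png",np.hstack([u,w])[...,::-1])
x,y,z=telemetry.get_obs()["eef_pos"]
for n,P in(("tipR",[x+20,y,z-11]),("tipL",[x-20,y,z-11]),("eyeR",[x+21,389,152]),("eyeL",[x-21,389,152]),("eyetop",[x,389,170]),("hooktip",[491,361,176])):
    print(n,((proj("scene",P)[0]-[240,150])*8.57).round(), (wproj(M,K,P)-[200,100])*3+[428,0])
E
```

```text
tipR [265. 460.] [686.25844767 353.96294543]
tipL [138. 492.] [518.23151984 354.029339  ]
eyeR [276. 286.] [717.1355111  458.39879408]
eyeL [139. 318.] [484.82863154 458.50755027]
eyetop [210. 243.] [600.39641219 507.35628585]
hooktip [260. 269.] [599.1851875  679.77628112]
```

View pics/g2.png

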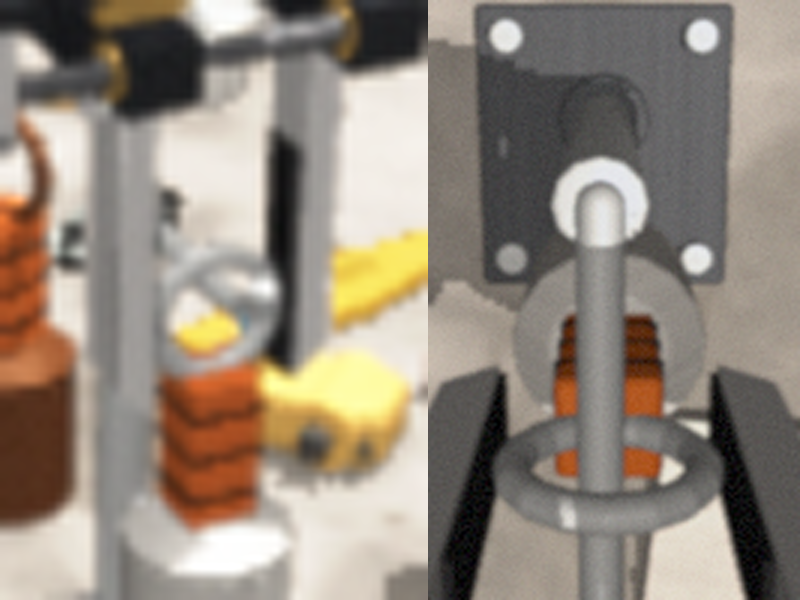

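Both cameras agree that the fingertips end near z≈130, about 30 mm higher than stated, so the pads hold the eye rather than the orange grip. I'll open, go 27 mm lower (the body still clears the hook tip), and close again.

Call:
arm_command(
  deltas=[
    [[0, 0, 0, 0, 0.4], [0, 0, 0, 0, 0.4], [0, 0, 0, 0, 0.4], [0, 0, -9, 0, 0.4], [0, 0, -9, 0, 0.4], [0, 0, -6, 0, 0.4], [0, 0, -3, 0, 0.4], [0, 0, 0, 0, 0.4]],
  ],
  force=10,
)

```text
clock: 6.18
eef_pos: [491.1, 389.2, 79.9]
tool_rot: [-0.0, 0.707, 0.707, -0.0]
force: [0.4, -0.8, -0.1]
finger_gap: 0.703
gripper_force: 0.0
```

Call:
arm_command(
  deltas=[
    [[0, 0, 0, 0, -0.2], [0, 0, 0, 0, -0.5], [0, 0, 0, 0, -0.8], [0, 0, 0, 0, -1], [0, 0, 0, 0, -1], [0, 0, 0, 0, -1]],
  ],
  force=10,
)

```text
clock: 6.92
eef_pos: [491.3, 389.3, 80.2]
tool_rot: [0.0, 0.707, 0.707, 0.0]
force: [1.3, 0.5, 0.7]
finger_gap: 0.433
gripper_force: 10.0
```

```bash
python3 - <<'E'
from h import *
a=viewer.snapshot("scene");im,M,K=wrist()
u=cv2.resize(a[150:220,240:290],(428,600),interpolation=cv2.INTER_CUBIC)
w=cv2.resize(im[100:300,200:324],(372,600),interpolation=cv2.INTER_CUBIC)
cv2.imwrite("pics/g3.png",np.hstack([u,w])[...,::-1])
o=telemetry.get_obs();print(o["finger_gap"],o["gripper_force"],o["force"],o["torque"])
E
```

```text
0.43706885239407295 10.000038966536522 [ 1.34461627 -1.21221405  1.81820933] [-0.05681705 -0.15953808  0.02305986]
```

View pics/g3.png

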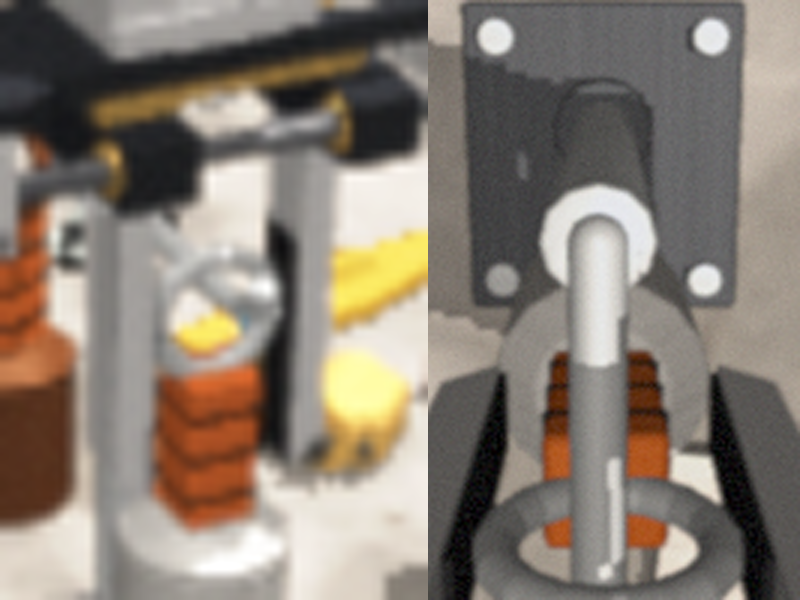

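The fingers are flat and clamp the eye's 41 mm width at either height. The eye grip is centred and lets the driver hang plumb, so I'll use it, with more force. I'll lift 15 mm, then draw along -y.

Call:
arm_command(
  deltas=[
    [[0, 0, 0, 0, -1], [0, 0, 0, 0, -1], [0, 0, 3, 0, -1], [0, 0, 4, 0, -1], [0, 0, 4, 0, -1], [0, 0, 4, 0, -1], [0, 0, 0, 0, -1], [0, 0, 0, 0, -1]],
  ],
  force=45,
)

```text
clock: 8.02
eef_pos: [491.1, 389.1, 94.9]
tool_rot: [-0.0, 0.707, 0.707, -0.0]
force: [0.6, 0.2, -2.5]
finger_gap: 0.421
gripper_force: 45.0
```

```bash
python3 - <<'E'
from h import *
a=viewer.snapshot("scene")
h=cv2.cvtColor(a,cv2.COLOR_RGB2HSV).astype(int)
u=cv2.resize(a[150:240,225:305],(533,600),interpolation=cv2.INTER_CUBIC)
cv2.imwrite("pics/l1.png",u[...,::-1])
for P in([491,389,45],[491,389,30],[491,389,182],[491,389,167+15-10]): print((proj("scene",P)[0]-[225,150])*6.667)
o=telemetry.get_obs();print(o["finger_gap"],o["gripper_force"],o["force"],o["torque"])
E
```

```text
[253.37711505 488.15809481]
[252.30294546 521.36809325]
[264.04524559 158.33252494]
[263.21001589 184.15524169]
0.41959254687207675 44.99931067228317 [-0.24389472  0.12467152 -3.66280052] [-0.02406154  0.05113552  0.00700329]
```

View pics/l1.png

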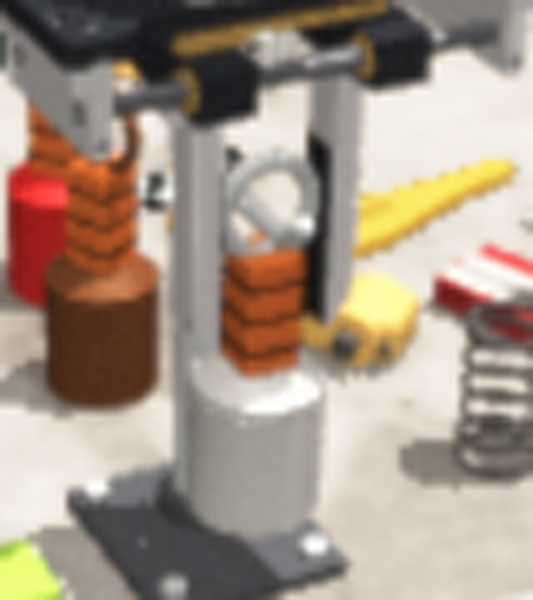

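The driver hangs plumb, lifted 15 mm and carrying about 3 N. The hook tip at (298,222) lies inside the eye's opening, so I'll draw it off.

Call:
arm_command(
  deltas=[
    [[0, -4, 0, 0, -1], [0, -7, 0, 0, -1], [0, -8, 0, 0, -1], [0, -8, 0, 0, -1], [0, -8, 0, 0, -1], [0, -8, 0, 0, -1], [0, -8, 0, 0, -1], [0, -8, 0, 0, -1], [0, -8, 0, 0, -1], [0, -8, 0, 0, -1]],
  ],
)

```text
clock: 9.32
eef_pos: [491.1, 313.7, 95.0]
tool_rot: [-0.0, 0.707, 0.707, -0.0]
force: [-0.3, 0.1, -3.3]
finger_gap: 0.426
gripper_force: 45.0
```

Call:
arm_command(
  deltas=[
    [[0, -10, 15, 0, -1], [0, -15, 20, 0, -1], [-6, -20, 20, 0, -1], [-10, -20, 5, 0, -1], [-12, -20, 0, 0, -1], [-12, -20, 0, 0, -1], [-10, -18, 0, 0, -1], [-6, -12, 0, 0, -1], [-2.5, -5, 0, 0, -1], [0, 0, 0, 0, -1]],
  ],
)

```text
clock: 10.58
eef_pos: [432.9, 174.2, 155.4]
tool_rot: [0.0, 0.707, 0.707, 0.0]
force: [0.5, -0.8, -3.4]
finger_gap: 0.42
gripper_force: 45.0
```

Call:
arm_command(
  deltas=[
    [[0, 0, 0, 0, -1], [0, 0, 0, 0, -1], [0, 0, 0, 0, -1]],
  ],
)

```text
clock: 10.95
eef_pos: [432.7, 174.4, 154.9]
tool_rot: [-0.0, 0.707, 0.707, -0.0]
force: [0.6, 0.5, -4.0]
finger_gap: 0.43
gripper_force: 45.0
```

```bash
python3 - <<'E'
from h import *
a=viewer.snapshot("scene");b=viewer.snapshot("top");im,M,K=wrist();np.savez("w3.npz",M=M,K=K)
cv2.imwrite("pics/s3.png",a[...,::-1]);cv2.imwrite("pics/t3.png",b[...,::-1]);cv2.imwrite("pics/w3.png",im[...,::-1])
x,y,z=telemetry.get_obs()["eef_pos"];print(x,y,z)
u=cv2.resize(a[210:320,245:335],(490,600),interpolation=cv2.INTER_CUBIC)
w=cv2.resize(im[100:384,190:336],(308,600),interpolation=cv2.INTER_CUBIC)
cv2.imwrite("pics/f3.png",np.hstack([u,w])[...,::-1])
for n,P in(("bot",[x,y,z-50]),("shoulder",[x,y,z]),("eyetop",[x,y,z+93]),("brass",[431,173,90])):
    print(n,((proj("scene",P)[0]-[245,210])*5.45).round(),((wproj(M,K,P)-[190,100])*2.11+[490,0]).round(),proj("top",P)[0])
E
```

```text
432.6654622178935 174.29112083580188 155.00773609282743
bot [241. 296.] [634. 216.] [346.35254878 221.83891674]
shoulder [250. 179.] [634. 260.] [352.41355392 220.73491018]
eyetop [269. -62.] [631. 435.] [365.86397725 218.28492784]
brass [236. 333.] [630. 209.] [345.19458582 222.82911613]
```

View pics/f3.png

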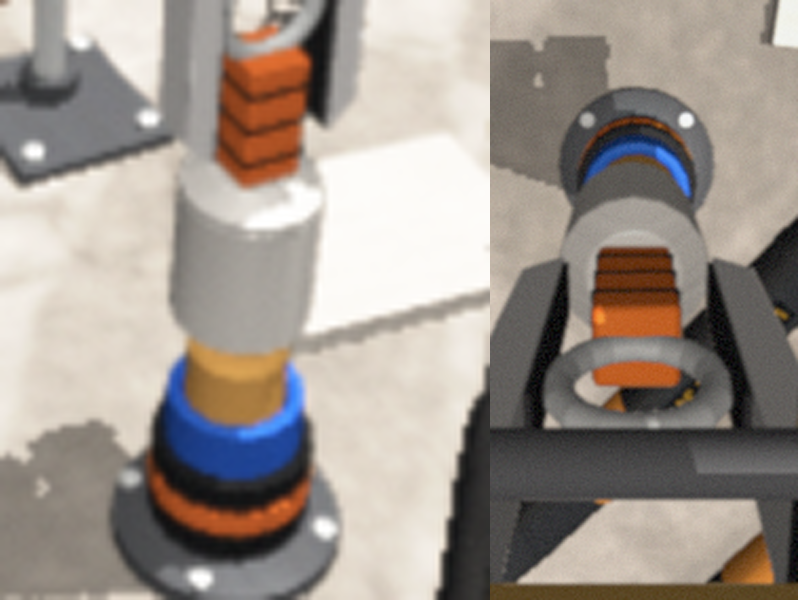

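The driver hangs plumb over the brass tube in both views: tube centre about 245 against brass about 239–240 on the slanted axis, and shoulder 635 against leg 636 in the wrist view. I'll lower it gently, with reduced grip as a force fuse.

Call:
arm_command(
  deltas=[
    [[0, 0, -4, 0, -1], [0, 0, -4, 0, -1], [0, 0, -3, 0, -1], [0, 0, -2, 0, -1], [0, 0, -1, 0, -1], [0, 0, -1, 0, -1], [0, 0, -1, 0, -1], [0, 0, -1, 0, -1]],
  ],
  force=20,
)

```text
clock: 12.1
eef_pos: [432.7, 174.2, 138.0]
tool_rot: [0.0, 0.707, 0.707, 0.0]
force: [-0.2, -0.5, -2.9]
finger_gap: 0.431
gripper_force: 20.0
```

Call:
arm_command(
  deltas=[
    [[0, 0, -1, 0, -1], [0, 0, -1, 0, -1], [0, 0, -1, 0, -1], [0, 0, -1, 0, -1], [0, 0, -1, 0, -1], [0, 0, 0, 0, -1]],
  ],
)

```text
clock: 12.85
eef_pos: [432.6, 174.2, 133.0]
tool_rot: [-0.0, 0.707, 0.707, -0.0]
force: [2.0, -0.1, -4.0]
finger_gap: 0.43
gripper_force: 20.0
```

Call:
arm_command(
  deltas=[
    [[0.4, 0, -1.5, 0, -1], [0, 0, -1.5, 0, -1], [0, 0, -1.5, 0, -1], [0, 0, -1.5, 0, -1], [0, 0, 0, 0, -1]],
  ],
)

```text
clock: 13.48
eef_pos: [433.0, 174.2, 126.9]
tool_rot: [-0.0, 0.707, 0.707, -0.0]
force: [0.1, 0.1, -3.3]
finger_gap: 0.432
gripper_force: 20.0
```

Inside the bore with no side load. Continue down slowly, feeling for the seal.

Call:
arm_command(
  deltas=[
    [[0, 0, -1, 0, -1], [0, 0, -1, 0, -1], [0, 0, -1, 0, -1], [0, 0, -1, 0, -1], [0, 0, -1, 0, -1], [0, 0, 0, 0, -1]],
  ],
  force=25,
)

```text
clock: 14.22
eef_pos: [433.0, 174.2, 122.0]
tool_rot: [-0.0, 0.707, 0.707, -0.0]
force: [0.5, 0.8, -3.5]
finger_gap: 0.432
gripper_force: 25.0
```

Call:
arm_command(
  deltas=[
    [[0, 0, -1, 0, -1], [0, 0, -1, 0, -1], [0, 0, -1, 0, -1], [0, 0, -1, 0, -1], [0, 0, -1, 0, -1]],
  ],
)

```text
clock: 14.85
eef_pos: [433.4, 174.4, 117.5]
tool_rot: [0.0, 0.707, 0.707, 0.0]
force: [-1.0, -0.1, 4.9]
finger_gap: 0.431
gripper_force: 25.0
```

Contact at the seal (an 8 N change, as given). Continue in small steps.

Call:
arm_command(
  deltas=[
    [[0, 0, -0.8, 0, -1], [0, 0, -0.8, 0, -1], [0, 0, -0.8, 0, -1]],
  ],
)

```text
clock: 15.22
eef_pos: [433.2, 174.2, 114.7]
tool_rot: [0.0, 0.707, 0.707, 0.0]
force: [0.1, 0.3, 4.1]
finger_gap: 0.43
gripper_force: 25.0
```

Call:
arm_command(
  deltas=[
    [[0, 0, -0.8, 0, -1], [0, 0, -0.8, 0, -1]],
  ],
)

```text
clock: 15.48
eef_pos: [433.1, 174.2, 113.0]
tool_rot: [0.0, 0.707, 0.707, 0.0]
force: [-0.8, 0.0, 4.0]
finger_gap: 0.431
gripper_force: 25.0
```

Call:
arm_command(
  deltas=[
    [[0, 0, -0.8, 0, -1], [0, 0, -0.8, 0, -1]],
  ],
)

```text
clock: 15.72
eef_pos: [433.1, 174.2, 111.4]
tool_rot: [0.0, 0.707, 0.707, 0.0]
force: [-0.6, 0.9, 4.5]
finger_gap: 0.426
gripper_force: 25.0
```

Call:
arm_command(
  deltas=[
    [[0, 0, -0.6, 0, -1], [0, 0, -0.6, 0, -1]],
  ],
)

```text
clock: 15.98
eef_pos: [433.1, 174.2, 110.2]
tool_rot: [0.0, 0.707, 0.707, 0.0]
force: [0.1, 0.9, 4.5]
finger_gap: 0.434
gripper_force: 25.0
```

Call:
arm_command(
  deltas=[
    [[0, 0, -0.6, 0, -1], [0, 0, -0.6, 0, -1]],
  ],
)

```text
clock: 16.23
eef_pos: [433.1, 174.2, 109.0]
tool_rot: [0.0, 0.707, 0.707, 0.0]
force: [-1.2, 0.3, 6.6]
finger_gap: 0.429
gripper_force: 25.0
```

Call:
arm_command(
  deltas=[
    [[0, 0, -0.5, 0, -1]],
  ],
)

```text
clock: 16.35
eef_pos: [433.3, 174.3, 108.9]
tool_rot: [0.0, 0.707, 0.707, 0.0]
force: [-1.7, -0.4, 11.0]
finger_gap: 0.427
gripper_force: 25.0
```

Force is rising, so the shoulder has been reached. One or two more small steps to confirm.

Call:
arm_command(
  deltas=[
    [[0, 0, -0.4, 0, -1]],
  ],
)

```text
clock: 16.48
eef_pos: [433.4, 174.4, 108.9]
tool_rot: [0.0, 0.707, 0.707, 0.001]
force: [-2.9, 0.6, 13.0]
finger_gap: 0.431
gripper_force: 25.0
```

Call:
arm_command(
  deltas=[
    [[0, 0, -0.3, 0, -1], [0, 0, 0, 0, -1]],
  ],
)

```text
clock: 16.73
eef_pos: [433.5, 174.5, 108.8]
tool_rot: [0.0, 0.707, 0.707, 0.001]
force: [-2.8, 0.1, 14.3]
finger_gap: 0.428
gripper_force: 25.0
```

```bash
python3 - <<'E'
from h import *
a=viewer.snapshot("scene");im,M,K=wrist();b0=cv2.imread("pics/a.png")
u=cv2.resize(a[210:320,245:335],(490,600),interpolation=cv2.INTER_CUBIC)
w=cv2.resize(im[100:384,190:336],(308,600),interpolation=cv2.INTER_CUBIC)
cv2.imwrite("pics/f4.png",np.hstack([u,w])[...,::-1])
o=telemetry.get_obs();x,y,z=o["eef_pos"];print(o["eef_pos"],o["force"],o["torque"])
# vertical position of driver bottom front edge / grip: aluminium to blue along a few columns
h=cv2.cvtColor(a,cv2.COLOR_RGB2HSV).astype(int);s3=cv2.cvtColor(cv2.imread("pics/s3.png"),cv2.COLOR_BGR2HSV).astype(int)
for H,zz in((s3,155),(h,z)):
    m=(H[...,0]<14)&(H[...,1]>150)&(H[...,2]>90);m[:, :275]=0;m[:,310:]=0;m[:205]=0;m[290:]=0
    k,l,s,c=cv2.connectedComponentsWithStats(m.astype(np.uint8));i=1+np.argmax(s[1:,4]);print(s[i],c[i],proj("scene",[x,y,zz+35]))
E
```

```text
[433.55977208 174.47767781 108.80735146] [-3.78208283  1.45500878 14.44664508] [-0.02827706  0.45406968 -0.00831785]
[285 219  17  25 326] [292.8404908  230.55828221] [[292.51024376 226.80430828]]
[284 240  17  24 290] [291.44827586 251.10689655] [[290.84739299 247.64763901]]
```

Force climbs to 18 N above hanging weight at a constant height after about 9–10 mm of travel, with no slip in the grip (the image shift matches). The seal is home, so I'll draw the driver off upward.

Call:
arm_command(
  deltas=[
    [[0, 0, -0.4, 0, -1], [0, 0, 1.5, 0, -1], [0, 0, 3, 0, -1], [0, 0, 5, 0, -1], [0, 0, 6, 0, -1], [0, 0, 6, 0, -1], [0, 0, 6, 0, -1], [0, 0, 6, 0, -1], [0, 0, 6, 0, -1], [0, 0, 6, 0, -1]],
  ],
  force=35,
)

```text
clock: 18.08
eef_pos: [433.0, 174.2, 153.3]
tool_rot: [-0.0, 0.707, 0.707, -0.0]
force: [-1.1, -0.6, -3.4]
finger_gap: 0.427
gripper_force: 35.0
```

```bash
python3 - <<'E'
from h import *
for f in("w1","w2"):
    d=np.load(f+".npz");M,K=d["M"],d["K"]
g=viewer.snapshot("top")
cv2.imwrite("pics/t5.png",g[...,::-1])
b=cv2.imread("pics/b.png");h=cv2.cvtColor(b,cv2.COLOR_BGR2HSV).astype(int)
m=((h[...,1]<40)&(h[...,2]>200)).astype(np.uint8);m[:,:272]=0;m[:,325:]=0;m[:140]=0;m[205:]=0
c=max(cv2.findContours(m,0,2)[0],key=cv2.contourArea);r=cv2.minAreaRect(c);print(r)
P=atz("top",cv2.boxPoints(r),12);print(P.round(1),P.mean(0))
o=telemetry.get_obs();print(o["eef_pos"],o["force"])
E
```

```text
((298.0805358886719, 172.794921875), (34.91557693481445, 45.21992874145508), 6.519801616668701)
[[511.8 333.4  12. ]
 [638.  320.2  12. ]
 [629.  223.7  12. ]
 [503.  238.6  12. ]] [570.44367997 278.96017938  12.        ]
[433.33307115 174.29415135 154.08390741] [-0.14100392  0.83246811 -2.98092442]
```

Call:
arm_command(
  deltas=[
    [[5, 4, 2, 0, -1], [13, 10, 0, 0, -1], [20, 15, 0, 0, -1], [22, 17, 0, 0, -1], [22, 17, 0, 0, -1], [22, 17, 0, 0, -1], [18, 13, 0, 0, -1], [11, 8, 0, 0, -1], [5, 4, 0, 0, -1], [0, 0, 0, 0, -1]],
  ],
)

```text
clock: 19.38
eef_pos: [571.0, 279.3, 154.5]
tool_rot: [-0.0, 0.707, 0.707, -0.0]
force: [0.6, 0.3, -4.3]
finger_gap: 0.426
gripper_force: 35.0
```

Call:
arm_command(
  deltas=[
    [[0, 0, -8, 0, -1], [0, 0, -14, 0, -1], [0, 0, -16, 0, -1], [0, 0, -16, 0, -1], [0, 0, -14, 0, -1], [0, 0, -8, 0, -1], [0, 0, -5, 0, -1], [0, 0, -2, 0, -1], [0, 0, 0, 0, -1], [0, 0, 0, 0, -1]],
  ],
)

```text
clock: 20.62
eef_pos: [571.2, 279.3, 72.3]
tool_rot: [0.0, 0.707, 0.707, 0.0]
force: [-0.8, 0.3, -3.6]
finger_gap: 0.428
gripper_force: 35.0
```

Call:
arm_command(
  deltas=[
    [[0, 0, -3, 0, -1], [0, 0, -2, 0, -1], [0, 0, -1, 0, -1], [0, 0, -1, 0, -1], [0, 0, -1, 0, -1], [0, 0, -0.7, 0, -1]],
  ],
  force=15,
)

```text
clock: 21.38
eef_pos: [571.0, 279.2, 63.2]
tool_rot: [-0.0, 0.707, 0.707, -0.0]
force: [-0.5, 0.4, -3.9]
finger_gap: 0.429
gripper_force: 15.0
```

```bash
python3 - <<'E'
from h import *
a=viewer.snapshot("scene")
u=cv2.resize(a[180:280,255:355],(600,600),interpolation=cv2.INTER_CUBIC)
cv2.imwrite("pics/p1.png",u[...,::-1])
o=telemetry.get_obs();x,y,z=o["eef_pos"];print(o["eef_pos"],o["force"])
for P in([x,y,12],[x,y,62],[571,279,12]): print((proj("scene",P)[0]-[255,180])*6)
E
```

```text
[571.01375365 279.19534227  63.13709143] [-0.30767414 -0.23543248 -3.58386518]
[354.65239968 424.07413771]
[366.89928893 321.08204339]
[354.90576326 424.37116068]
```

Still hanging; feel for the plate.

Call:
arm_command(
  deltas=[
    [[0, 0, -0.7, 0, -1], [0, 0, -0.5, 0, -1], [0, 0, 0, 0, -1]],
  ],
)

```text
clock: 21.8
eef_pos: [571.3, 279.4, 62.6]
tool_rot: [0.0, 0.707, 0.707, 0.0]
force: [-2.1, -1.0, 3.6]
finger_gap: 0.433
gripper_force: 15.0
```

Call:
arm_command(
  deltas=[
    [[0, 0, -0.5, 0, -1], [0, 0, -0.3, 0, -1]],
  ],
)

```text
clock: 22.05
eef_pos: [571.5, 279.5, 62.5]
tool_rot: [0.0, 0.707, 0.707, 0.001]
force: [-3.2, -0.1, 11.2]
finger_gap: 0.434
gripper_force: 15.0
```

Touchdown. Ease off, open slowly, check that it stands.

Call:
arm_command(
  deltas=[
    [[0, 0, 0.7, 0, -1], [0, 0, 0, 0, -0.1], [0, 0, 0, 0, 0], [0, 0, 0, 0, 0.2], [0, 0, 0, 0, 0.5], [0, 0, 0, 0, 0.5], [0, 0, 0, 0, 0.5], [0, 0, 0, 0, 0.5]],
  ],
  force=5,
)

```text
clock: 23.05
eef_pos: [571.1, 279.2, 62.0]
tool_rot: [0.0, 0.707, 0.707, -0.0]
force: [-0.4, 0.4, 1.2]
finger_gap: 0.749
gripper_force: 0.0
```

Call:
arm_command(
  deltas=[
    [[0, 0, 5, 0, 0.5], [0, 0, 15, 0, 0.5], [0, 0, 25, 0, 0.5], [0, 0, 30, 0, 0.5], [0, 0, 40, 0, 0.5], [0, 0, 40, 0, 0.5], [0, 0, 20, 0, 0.5], [0, 0, 0, 0, 0.5], [0, 0, 0, 0, 0.5]],
  ],
)

```text
clock: 24.18
eef_pos: [570.7, 279.1, 236.1]
tool_rot: [-0.0, 0.707, 0.707, -0.001]
force: [0.2, 0.8, 0.7]
finger_gap: 0.749
gripper_force: 0.0
```

```bash
python3 - <<'E'
from h import *
a=viewer.snapshot("scene")
u=cv2.resize(a[170:330,200:360],(600,600),interpolation=cv2.INTER_CUBIC)
cv2.imwrite("pics/p2.png",u[...,::-1])
o=telemetry.get_obs();print(o["eef_pos"],o["force"],o["finger_gap"])
for P in([571,279,12],[571,279,72],[433,174,60],[433,174,90]): print((proj("scene",P)[0]-[200,170])*3.75)
E
```

```text
[570.69430492 279.05540854 235.84266763] [-0.09417378  1.08072012 -1.43037106] 0.7476808660746507
[428.06610204 302.73197543]
[437.31126831 225.03567842]
[329.90751415 421.36679531]
[333.45396299 376.81261715]
```

View pics/p2.png

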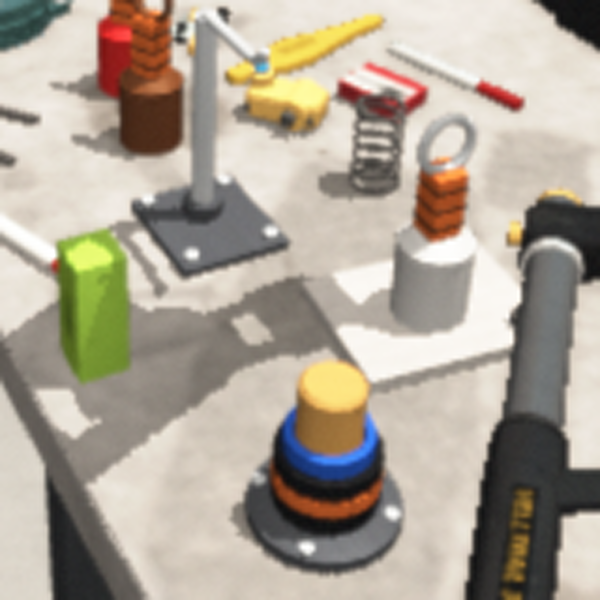

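The driver stands upright mid-plate at (432,290), the seal sits visibly lower on the leg, and the carton and spring stand where they were.

```bash
python3 -c "
from bench import order
print(order.sign_off())"
```

```text
the job is handed in; nothing more can be done
None
```

The seal was pressed home against a firm stop, and the driver now stands upright and released mid-plate. I gripped it by its eye, since the flat fingers could not close on the orange grip. The job is handed in, but `sign_off` returned no verdict.

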